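# Slide the van's backup battery into its cradle and close the bar

### The job

Push the small battery along the van floor, straight into its cradle, until it is fully home against the rubber end stop; then push the open swing bar round until it is fully closed across the mouth behind the battery. Do it all by pushing with the fingers: do not grip, lift or tip the battery, do not grip the bar, and leave the mug, the spray can, the screwdriver and the spanner where they are.

Things in the scene. Friction and masses are not known exactly. Their poses are not given: they have to be found in the camera images.
- battery: Loose sealed battery on the floor, about 0.6 kg: grey block, black top, 134 mm long (its x), 67 wide (y), 60 high; two brass blades 7 mm tall on top near the rear (-x) end. Origin: centre of underside, z up. Starts before the cradle's mouth, +x end towards it, up to 30 mm to the side of the cradle's centre line and turned up to 0.45 rad from it; goes in +x end first.
- cradle: Battery cradle screwed to the floor. x: the way the battery slides in, y across, z up; origin on the floor where the centre of the home battery's underside lies. Two aluminium angle rails 20 mm high, inner faces at y = +-36.5 mm, from x = +77 to -85 mm, flanges to y = +-57 mm. Rubber end stop's face at x = +67 mm, 30 mm high (backing 34). No step on the floor.
- cradle_mouth (a point): Middle of the cradle's mouth, on the floor, at cradle x = -114 mm, axes as the cradle. From x = -85 mm to here the rail ends splay out as a lead-in, to y = +-50 mm. Between, at cradle x = -73.5, y = -47.5 mm, stands the keeper for the bar's end (steel, 12 mm wide, 46 mm high, open to -x); what pushes the battery home lower than 46 mm must pass it and the pivot: 80 mm wide.
- bar_pivot (a point): Axis of the swing bar, at cradle x = -73.5, y = +58 mm, at floor level; axes as the cradle. The upright post's head is 45 mm high, 18 mm across.
- swing_bar (a joint): Angle of the swing bar, rad; it turns level about its pivot. 0: closed, at its stop, pointing along the cradle's -y across the mouth, end in the keeper, inner face 4 mm behind a home battery's rear. 1.57: pointing along the cradle's -x. Starts open at 2.2 to 2.6, slanting out and away from the battery's way; limit 2.8. Friction of 0.05 N m (1 N at mid-length) holds it where left.
- bar_mid (a point): Centre of the swing bar, a flat steel strip 118 mm long from the pivot, 16 mm high (24.5 to 40.5 mm over the floor), 5 mm thick; 59 mm from the pivot. y along the bar from free end to pivot; x square to it, along the cradle's x when closed. Push on its -x side to close it.
- mug: White mug standing on the floor beyond the cradle's end stop, 82 mm across, 95 mm high; origin at the centre of its underside. Leave it alone.
- spray_can: Red spray can with black cap standing on the floor, 52 mm across, 150 mm high; origin at the centre of its underside. Leave it alone.
- screwdriver: Screwdriver, 190 mm long, lying on the floor; origin below its middle, x along it. Leave it alone.
- spanner: Spanner, 170 mm long, lying on the floor; origin below its middle, x along it. Leave it alone.
Mind the look-alikes: they are no part of the job. Leave any purple look-alike of the battery alone.

How it is judged (in metres and radians):
On the way, in this order (a step that is already met when the one before it is completed fails the run):
1. the battery is pushed home against the end stop (to within 5 mm) (x of battery in the frame of cradle between -0.005 and 0.005 m and y of battery in the frame of cradle between -0.006 and 0.006 m and angle between the x axis of battery and the x axis of cradle, either way round below 0.06 rad and height (world z) of battery below 0.004 m and angle between battery's own z axis and vertical below 0.05 rad), for 0.1 s.
2. the swing bar is pushed fully closed behind it (value of joint swing_bar below 0.06 rad), for 0.1 s.
At the end, for the whole second after the job is handed in: The battery stands flat on the floor in the cradle, within 5 mm of the end stop, between the rails and in line with them (within 0.06 rad), at rest, and the swing bar is closed across the mouth (within 0.06 rad of its stop) (all of step 1 and value of joint swing_bar below 0.06 rad and linear speed of battery below 0.01 m/s and velocity of joint swing_bar below 0.05 rad/s); the robot touches nothing.
It fails at once if the battery is lifted (more than 8 mm off the floor) or tipped (more than 0.2 rad) (height (world z) of battery above 0.008 m or angle between battery's own z axis and vertical above 0.2 rad).
It fails at once if the battery is gripped: it stands between the fingers and they press on it with over 12 N (x of the grasp point in the frame of battery between -0.064 and 0.064 m and y of the grasp point in the frame of battery between -0.03 and 0.03 m and z of the grasp point in the frame of battery between -0.01 and 0.074 m and contact force between the fingers and battery above 12 N).
It fails at once if the swing bar is gripped: it stands between the fingers and they press on it with over 12 N (x of the grasp point in the frame of bar_mid between -0.005 and 0.005 m and y of the grasp point in the frame of bar_mid between -0.06 and 0.06 m and z of the grasp point in the frame of bar_mid between -0.03 and 0.024 m and contact force between the fingers and cradle above 12 N).
It fails at once if the mug, spray can, screwdriver or spanner is pushed more than 25 mm from its place (distance of any of mug, spray_can, screwdriver, spanner from where it was at the start of the episode above 0.025 m).
It also fails if it takes over 64 s, if anything falls off the work surface, if the arm or the gripper's body presses on something with over 40 N, if the wrist force passes 120 N, or if a joint passes its speed limit or range.

### The arm

A 6-joint arm with a two-finger parallel gripper is mounted at the origin on the work surface. World frame = base frame: x ahead of the robot, y to its left, z up, the work surface at z = 0. Lengths are in mm, angles in rad, forces in N, time in s.
With the tool pointing down it reaches from about 275 to 725 mm from the base axis. Payload 15.9 kg.
Tool frame: the origin (TCP) lies on the centre line of the jaws, within the pads' length; the fingertips stand 19 mm ahead of it and the grasp point (between the pads) is the TCP (tips_ahead is the distance from the TCP to the fingertips, in mm); y points along the fingers, z is the direction in which the jaws open and shut, and the axes are right-handed (so a half turn about y gives the same grasp; the last joint's range is limited). The gripper opens to 85 mm and grips with 20 to 120 N. Pads are 22 mm wide; open, the fingers measure 114 mm over their backs; the gripper's body (76 mm by 85 mm) begins 54 mm behind the grasp point. The pads swing forward as they close: fully open they stand 13 mm farther back than shut.
Start: joints at [-1.251, 0.213, -0.034, 1.323, 0, 1.571], TCP at [157.182, -474.636, 250.306] pointing down, gripper open.
Joint ranges: [-2.98, 2.98], [-0.74, 1.72], [-1.14, 1.35], [-2.1, 2.04], [-1.57, 1.44], [-3.14, 3.14]. Speed limits (rad/s): [1.89, 1.89, 2.39, 2.57, 3.14, 3.14].

### API

Orientations are given as a rotation vector (axis times angle).
In Python, from bench import move_to, line_to, movej, release, grab, wait, ik, get_obs, camera, get_calibration, PlanningError, hand_in, tips_ahead gives the robot as it stands. Calls block until the motion is done:
- move_to(position, orientation): joint-space move of the TCP to a pose.
- line_to(position, rot=None, vel=150): straight line of the TCP; rot=None keeps the orientation; vel is the mean speed in mm/s.
- movej(angles): joint-space move.
- release() and grab(force=None): open the fingers fully, or close them until they stop; force is the grip in N (None keeps the last).
- wait(seconds).
- ik(position, orientation): joint angles nearest the present ones, or None.
- get_obs(): the state.
- camera(name): name is "scene" or "side" or "wrist"; returns the picture (400x640x3 uint8, red, green, blue); there is no depth.
- get_calibration(name): a dict with "fx", "fy", "cx", "cy" (pixels), "distortion" ([k1, k2, p1, p2, k3] as OpenCV has them; the pictures are not rectified), "rvec" (rotation vector, rad) and "tvec" (3), from world to camera coordinates, as OpenCV has them. Camera axes: x right, y down, z forward; pixel columns grow to the right and rows downward; lengths in mm; the calibration is good to about 2 mm. A picture is of the moment at which its call begins: read the wrist's pose just before it. get_calibration takes no time and is no camera call; for the wrist camera it gives the pose at the moment of the call.
A pose or a line that the arm cannot do raises PlanningError and nothing moves.
- hand_in(): hands the job in, once; it reports no verdict.
The state is a dict: "time": time; "joint_positions": joint angles; "qvel": joint speeds; "effort": joint torques, N m; "tool_pos": TCP position; "eef_rot": TCP orientation; "ft_force": force on the tool from outside, world axes, zero at the start; "wrist_torque": the same for the moment, N m; "opening": finger opening in mm.
Only numpy, scipy, OpenCV 4.12 (cv2) and the standard library are available. Lean on these libraries where they do the work, as an engineer would, in place of code of your own. Each camera call takes 0.05 s, during which the arm holds its last target. There are 200 camera calls.

## Working session

There is one attempt and no reset: what is moved stays moved. The work goes in short steps, each a Python script; the robot and the scene stay as the last script left them, time stands still between calls to the robot, and variables do not carry over. Pictures are saved under pics/ and viewed, about 8 in all and at most 12, crops included, and the job is handed in when it is done.

```bash
mkdir -p pics; ls
python3 - <<'E'
from bench import *
import cv2,numpy as np
for n in ("scene","side"):
    cv2.imwrite(f"pics/{n}0.png",camera(n)[:,:,::-1]); c=get_calibration(n); print(n,{k:np.round(v,3).tolist() for k,v in c.items()})
print(get_obs())
E
```

```text
pics
scene {'fx': 469.154, 'fy': 469.154, 'cx': 322.101, 'cy': 199.967, 'distortion': [-0.061, 0.0, 0.0, 0.0, 0.0], 'rvec': [0.83, 2.683, -0.866], 'tvec': [524.791, -134.396, 1469.801]}
side {'fx': 515.474, 'fy': 515.474, 'cx': 319.864, 'cy': 200.959, 'distortion': [-0.014, 0.0, 0.0, 0.0, 0.0], 'rvec': [2.334, -0.075, 0.034], 'tvec': [-539.925, -3.82, 1216.272]}
{'time': 0.1, 'joint_positions': array([-1.25100323e+00,  2.13317713e-01, -3.49740847e-02,  1.32350727e+00,
       -2.44549289e-05,  1.57082778e+00]), 'qvel': array([-0.00026788, -0.00254933,  0.00077075,  0.00137961,  0.00070942,
        0.0007123 ]), 'effort': array([ 7.30071515e-04, -6.87244034e+01,  4.87805951e+01,  1.21743022e-02,
        5.44393697e-05,  1.66994244e-05]), 'tool_pos': array([ 157.08896033, -474.3830686 ,  249.8690979 ]), 'eef_rot': array([-0.33055899,  2.04972727, -2.04768105]), 'ft_force': array([-0.15627647, -0.28667662, -0.31004199]), 'wrist_torque': array([0.03156727, 0.02022125, 0.04346651]), 'opening': 85.1382692960147}
```

View pics/scene0.png

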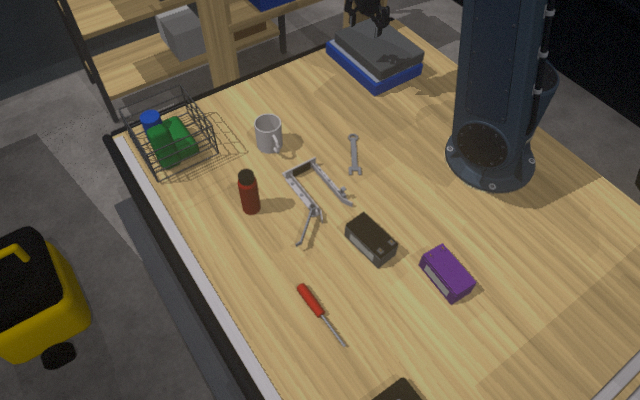

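View pics/side0.png

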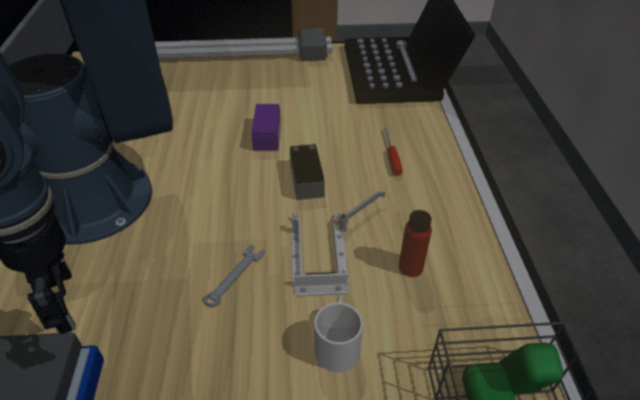

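The battery is the grey block with the black top: scene (371,240), side (307,172). The purple block at scene (447,273) / side (266,127) is the look-alike. The black box at scene (400,390) / side (400,75) is the tool case. The cradle is at scene (315,185), open towards the battery, with the bar at scene (307,228). I'll locate these roughly, then look from the wrist.

```bash
cat > h.py <<'E'
from bench import *
import cv2,numpy as np
from scipy.spatial.transform import Rotation as R
def ray(c,uv,z):
    K=np.array([[c["fx"],0,c["cx"]],[0,c["fy"],c["cy"]],[0,0,1.]])
    p=cv2.undistortPoints(np.array(uv,float).reshape(-1,1,2),K,np.array(c["distortion"],float)).reshape(-1,2)
    M=cv2.Rodrigues(np.array(c["rvec"],float))[0]; o=-M.T@np.array(c["tvec"],float)
    d=np.c_[p,np.ones(len(p))]@M
    return (o+d*((np.asarray(z,float)-o[2])/d[:,2])[:,None])
def proj(c,P):
    K=np.array([[c["fx"],0,c["cx"]],[0,c["fy"],c["cy"]],[0,0,1.]])
    return cv2.projectPoints(np.array(P,float).reshape(-1,1,3),np.array(c["rvec"],float),np.array(c["tvec"],float),K,np.array(c["distortion"],float))[0].reshape(-1,2)
def down(a):  # jaws open along world direction a
    y=np.array([0,0,-1.]); z=np.array([np.cos(a),np.sin(a),0]); x=np.cross(y,z)
    return R.from_matrix(np.c_[x,y,z]).as_rotvec()
E
python3 - <<'E'
from h import *
c=get_calibration("side")
print(np.round(ray(c,[[307,150],[312,185],[296,218],[339,222],[300,275],[343,275],[340,220],[382,195],[412,262],[337,355],[395,155],[235,275],[266,110]],[60,60,20,20,20,20,40,35,0,0,5,5,60])))
w=get_calibration("wrist"); M=cv2.Rodrigues(np.array(w["rvec"]))[0]; o=-M.T@np.array(w["tvec"]); ob=get_obs()
T=R.from_rotvec(ob["eef_rot"]).as_matrix(); print("cam in tool",T.T@(o-ob["tool_pos"]),"axis",T.T@M[2], w["fx"])
for z in (300,350,400):
  for a in (0,np.pi/2,-np.pi/2,np.pi): print(z,a,ik([480,0,z],down(a)))
E
```

```text
[[ 515.   79.   60.]
 [ 520.  -49.   60.]
 [ 481. -112.   20.]
 [ 575. -130.   20.]
 [ 484. -271.   20.]
 [ 569. -277.   20.]
 [ 575. -143.   40.]
 [ 679.  -65.   35.]
 [ 719. -236.    0.]
 [ 543. -441.    0.]
 [ 743.  114.    5.]
 [ 352. -251.    5.]
 [ 413.  259.   60.]]
cam in tool [ -78.54063978 -124.50865892   -0.39289856] axis [ 0.30742278  0.95157252 -0.00099077] 357.94575529522496
300 0 [0.         0.16884529 0.03612804 1.43807908 0.         1.57079633]
300 1.5707963267948966 [0.         0.16884529 0.03612804 1.43807908 0.         0.        ]
300 -1.5707963267948966 [ 0.          0.16884529  0.03612804  1.43807908  0.         -3.14159265]
300 3.141592653589793 [ 0.          0.16884529  0.03612804  1.43807908  0.         -1.57079633]
350 0 [0.         0.17938935 0.17506248 1.56646945 0.         1.57079633]
350 1.5707963267948966 [0.         0.17938935 0.17506248 1.56646945 0.         0.        ]
350 -1.5707963267948966 [ 0.          0.17938935  0.17506248  1.56646945  0.         -3.14159265]
350 3.141592653589793 [ 0.          0.17938935  0.17506248  1.56646945  0.         -1.57079633]
400 0 [0.         0.2051782  0.33598673 1.70160485 0.         1.57079633]
400 1.5707963267948966 [0.         0.2051782  0.33598673 1.70160485 0.         0.        ]
400 -1.5707963267948966 [ 0.          0.2051782   0.33598673  1.70160485  0.         -3.14159265]
400 3.141592653589793 [ 0.          0.2051782   0.33598673  1.70160485  0.         -1.57079633]
```

Run:
```python
from h import *
import pickle
move_to([530,-40,400],down(0))
wait(0.3); c=get_calibration("wrist"); im=camera("wrist")
pickle.dump((c,im),open("w1.pkl","wb")); cv2.imwrite("pics/w1.png",im[:,:,::-1]); print(get_obs()["time"],get_obs()["tool_pos"])
```

```text
2.575 [529.95950683 -40.21825444 399.95837709]
```

View pics/w1.png

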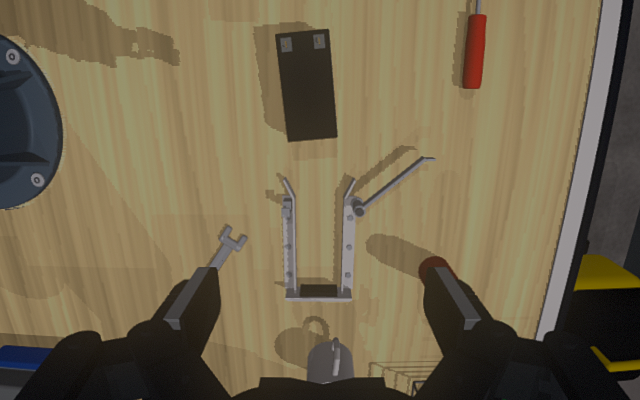

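The wrist view shows the battery with black top and two blades at (307,85). The cradle spans (285..355, 180..300), with the end stop at (318,291), the pivot at (359,208) and the bar out to (432,158). Next is one enlarged crop to confirm the battery and pick cradle points.

Run:
```python
from h import *
import pickle
c,im=pickle.load(open("w1.pkl","rb"))
cr=cv2.resize(im[160:310,260:450],None,fx=4,fy=4,interpolation=cv2.INTER_CUBIC)
cv2.imwrite("pics/w1c.png",cr[:,:,::-1])
g=im.max(2); m=((g<62)&(np.ptp(im,axis=2)<25)).astype(np.uint8); m[:20]=0;m[150:]=0;m[:,:265]=0;m[:,345:]=0
m=cv2.morphologyEx(m,cv2.MORPH_CLOSE,np.ones((15,15)))
cs=max(cv2.findContours(m,0,2)[0],key=cv2.contourArea); r=cv2.minAreaRect(cs); b=cv2.boxPoints(r); print(r,b)
P=ray(c,b,60); print(P.round(1)); print(P.mean(0), [np.linalg.norm(P[i]-P[i-1]) for i in range(4)])
```

```text
((306.5334167480469, 84.85624694824219), (108.02630615234375, 52.98640823364258), 84.64418029785156) [[275.11426   33.551796]
 [327.86932   28.60601 ]
 [337.95258  136.1607  ]
 [285.1975   141.10648 ]]
[[473.4 101.1  60. ]
 [536.9 106.4  60. ]
 [550.4 -22.7  60. ]
 [482.1 -29.   60. ]]
[510.69968455  38.97283992  60.        ] [np.float64(130.39907606916051), np.float64(63.68722047866522), np.float64(129.81772057401514), np.float64(68.61827250623867)]
```

View pics/w1c.png

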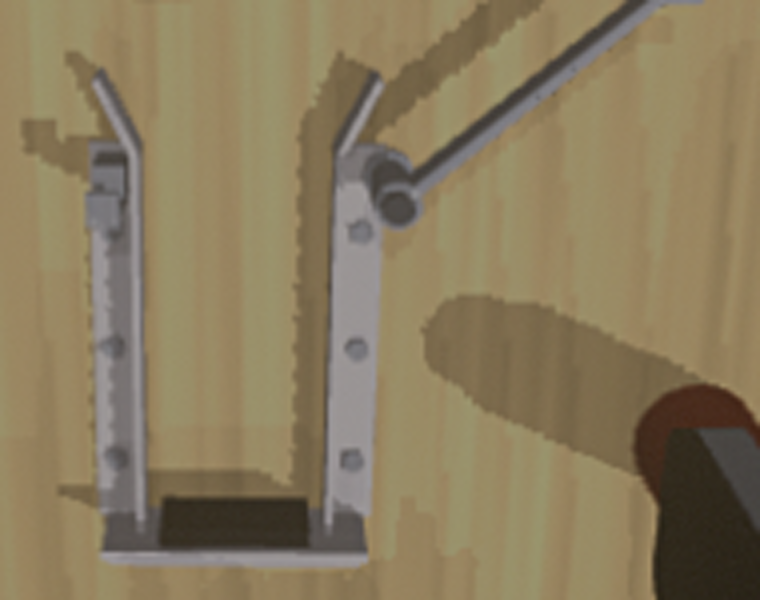

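Run:
```python
from h import *
import pickle
c,im=pickle.load(open("w1.pkl","rb"))
px=np.array([[98,72],[379,74],[141,148],[335,148],[143,520],[328,520],[400,207],[103,208],[163,500],[307,500]])/4+[260,160]
z=[20,20,20,20,20,20,45,46,30,30]
m=np.array([[-114,-51],[-114,51],[-85,-37.5],[-85,37.5],[67,-37.5],[67,37.5],[-73.5,58],[-73.5,-47.5],[67,-28],[67,28]],float)
P=ray(c,px,z)[:,:2]; print(P.round(1))
A,B=m-m.mean(0),P-P.mean(0); U,S,V=np.linalg.svd(A.T@B); Rm=(U@np.diag([1,np.linalg.det(U@V)])@V).T
t=P.mean(0)-Rm@m.mean(0); print("cradle",t,np.degrees(np.arctan2(Rm[1,0],Rm[0,0]))); print((P-(m@Rm.T+t)).round(1))
# battery corners tuned: bounding at z60
w=proj(c,[[t[0],t[1],0]]);print(w)
b=ray(c,np.array([[432,158]]),33)[0,:2]; q=Rm.T@(b-t)-[-73.5,58]; print("bar end rel",q,np.arctan2(-q[0],-q[1]))
g=get_calibration("scene"); s=get_calibration("side")
np.savez("cr.npz",t=t,R=Rm)
# check other views
for n in("scene","side"):
    k=get_calibration(n); I=camera(n); 
    for x,y,zz in [(67,-36.5,20),(67,36.5,20),(-85,-36.5,20),(-85,36.5,20),(-114,-50,20),(-114,50,20),(-73.5,58,45),(-73.5,-47.5,46)]:
        u=proj(k,[[*(Rm@[x,y]+t),zz]])[0]; cv2.circle(I,tuple(int(round(v*16)) for v in u),16,(0,255,0),-1,shift=4)
    u0=proj(k,[[*t,0]])[0].astype(int); C=I[u0[1]-110:u0[1]+60,u0[0]-80:u0[0]+120]
    cv2.imwrite(f"pics/{n}1.png",cv2.resize(C,None,fx=2,fy=2)[:,:,::-1])
a=[cv2.imread(f"pics/{n}1.png") for n in("scene","side")]; cv2.imwrite("pics/chk.png",np.hstack(a))
```

```text
[[ 475.4  -88.4]
 [ 577.4  -89.2]
 [ 490.3 -117.3]
 [ 561.9 -117.3]
 [ 487.3 -274.7]
 [ 562.2 -274.7]
 [ 583.8 -131.5]
 [ 478.4 -131.5]
 [ 496.3 -259.4]
 [ 553.1 -259.4]]
cradle [ 525.33128989 -202.0208593 ] -90.46227517201471
[[ 0.1 -0.8]
 [ 0.1 -0.7]
 [ 1.8 -0.5]
 [-1.6  0. ]
 [ 0.  -6. ]
 [-0.1 -5.4]
 [-0.1 -2.5]
 [-0.1 -3.3]
 [-0.5  9.4]
 [ 0.3  9.8]]
[[319.19935104 243.84192441]]
bar end rel [-73.67278137  99.26267936] 2.5031021283813693
```

View pics/chk.png

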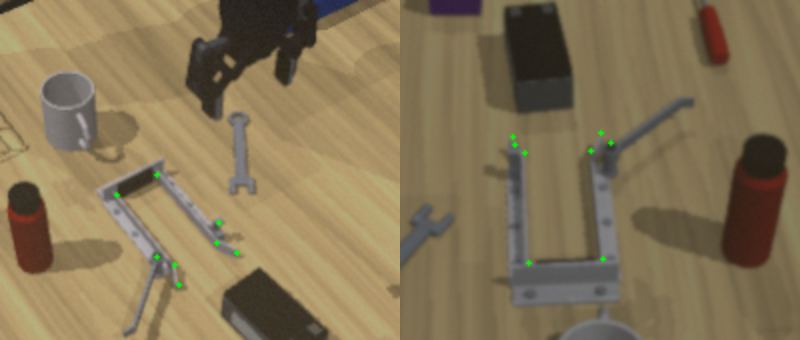

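The overlay agrees with both views to within a few px. The cradle is at about (525.3,-203.5), heading -90.4°. The battery is at (510.7,39), heading about -85°, so it needs +15 mm in x and about -5° of turn. I'll nudge its -x side with closed fingers, slightly behind centre, so the flat contact also squares it up.

```bash
cat >> h.py <<'E'
A=down(-0.007)
def pushto(goal,step=4,vel=40,fmax=25):
    "push along a line to goal in short steps, stop on force"
    p=np.array(get_obs()["tool_pos"]); goal=np.array(goal,float); n=max(1,int(np.linalg.norm(goal-p)//step))
    f0=get_obs()["ft_force"]; mx=0
    for i in range(1,n+1):
        line_to((p+(goal-p)*i/n).tolist(),vel=vel); f=np.linalg.norm((get_obs()["ft_force"]-f0)[:2]); mx=max(mx,f)
        if f>fmax: break
    o=get_obs(); print("push end",o["tool_pos"].round(1),"f",f.round(1),"max",mx.round(1),"t",round(o["time"],1)); return f>fmax
def snap(tag):
    wait(0.2); c=get_calibration("wrist"); im=camera("wrist"); cv2.imwrite(f"pics/{tag}.png",im[:,:,::-1]); return c,im
def batt(c,im,guess=None):
    g=im.max(2); m=((g<62)&(np.ptp(im,axis=2)<25)).astype(np.uint8)
    m=cv2.morphologyEx(m,cv2.MORPH_OPEN,np.ones((3,3))); m=cv2.morphologyEx(m,cv2.MORPH_CLOSE,np.ones((15,15)))
    for k in cv2.findContours(m,0,2)[0]:
        if cv2.contourArea(k)<1500: continue
        b=cv2.boxPoints(cv2.minAreaRect(k)); P=ray(c,b,60)[:,:2]; e=[np.linalg.norm(P[i]-P[i-1]) for i in range(4)]
        if 110<max(e)<150 and 55<min(e)<80:
            i=int(np.argmax(e)); d=P[i]-P[i-1]; d=d if d[1]<0 else -d
            q=cv2.fitLine(ray(c,k.reshape(-1,2),60)[:,:2].astype(np.float32),2,0,.01,.01).ravel()[:2]; q=q if q[1]<0 else -q
            print("batt",P.mean(0).round(1),"head",np.degrees(np.arctan2(d[1],d[0])).round(1),np.degrees(np.arctan2(q[1],q[0])).round(1),np.round(e,1))
E
python3 - <<'E'
from h import *
print(tips_ahead if not callable(tips_ahead) else tips_ahead())
grab(20); print(get_obs()["opening"], tips_ahead if not callable(tips_ahead) else tips_ahead())
move_to([430,43,150],A); line_to([430,43,50],vel=150)
c,im=snap("w2"); batt(c,im)
# left side at ~478 -> contact at tool x~463; desired side: 526-33.5=492.5 -> tool 478
pushto([477,43,50])
c,im=snap("w3"); batt(c,im)
E
```

```text
19.0
-0.00294011580579358 19.0
push end [477.2  43.   50. ] f 1.1 max 2.4 t 8.4
```

Run:
```python
from h import *
line_to([440,43,50]); line_to([440,43,200],vel=300); move_to([526,-40,400],A)
c,im=snap("w4"); batt(c,im); print(get_obs()["time"])
```

```text
batt [524.3  37.5] head -88.5 -90.6 [130.   62.8 129.7  67.7]
10.95
```

View pics/w4.png

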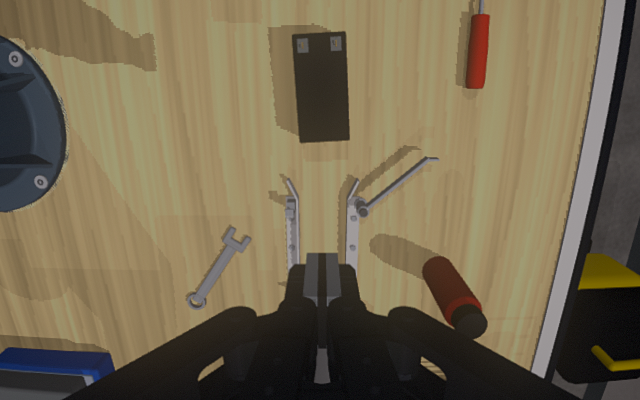

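The picture shows the battery at (321,87), lined up with the cradle mouth at (322,185), and about 2 mm off its centre line. Next I push from behind along the cradle axis.

Run:
```python
from h import *
move_to([527,150,200],A); line_to([527,150,45],vel=200)
if not pushto([526,-85,45],step=8,vel=70,fmax=20):
    wait(0.2); print(pushto([525.8,-132,45],step=2,vel=25,fmax=14))
c,im=snap("w5"); batt(c,im)
cv2.imwrite("pics/s5.png",cv2.resize(camera("side")[120:320,220:440],None,fx=3,fy=3)[:,:,::-1])
```

```text
push end [525.9 -85.1  45. ] f 1.3 max 1.9 t 20.7
push end [ 525.7 -128.    45. ] f 20.1 max 20.1 t 26.4
True
```

View pics/s5.png

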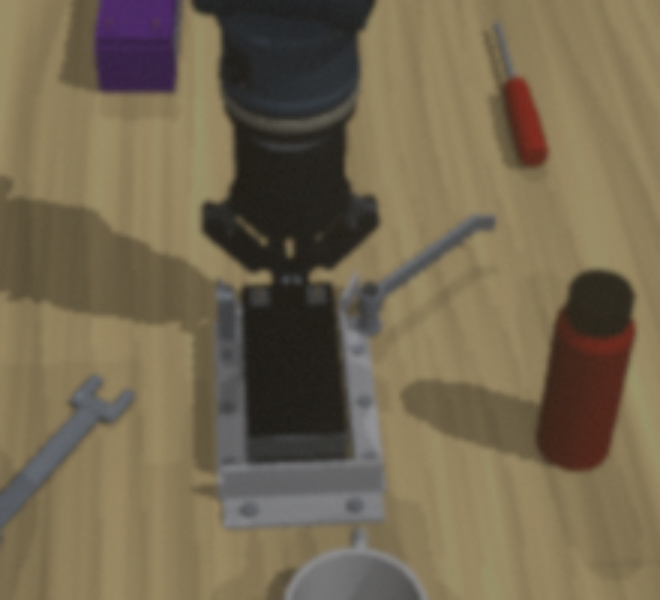

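The picture shows the battery seated between the rails with its front face on the end stop at (300,460), stopped at 20 N. The bar is still open, from (370,295) to (485,222). Now I back off, go round to the bar's far side and sweep it closed.

Run:
```python
from h import *
d=np.load("cr.npz"); Rm=d["R"]; t=np.array([525.3,-205])
def W(th,r,o,z=42):
    q=np.array([-73.5,58])+r*np.array([-np.sin(th),-np.cos(th)])+o*np.array([-np.cos(th),np.sin(th)])
    return [*(Rm@q+t),z]
line_to([526,-90,45],vel=80)
line_to([526,-90,200],vel=300)
c,im=snap("w6"); print("t",get_obs()["time"])
s=W(2.85,85,18); print(s)
move_to([*s[:2],200],A); line_to(s,vel=200); wait(.2)
f0=get_obs()["ft_force"]
for th in np.arange(2.8,-0.2,-0.07):
    k=np.clip(th/2.8,0,1); slow=th<0.3
    line_to(W(th,65+20*k,13.5+4.5*k),vel=25 if slow else 60)
    f=np.linalg.norm((get_obs()["ft_force"]-f0)[:2])
    if f>9: break
print("stop th",th.round(2),"f",f,get_obs()["tool_pos"],get_obs()["time"])
cv2.imwrite("pics/s7.png",cv2.resize(camera("side")[120:320,220:440],None,fx=3,fy=3)[:,:,::-1])
```

```text
t 28.2417
[np.float64(670.5328753943077), np.float64(-125.47370943894788), 42]
stop th -0.07 f 27.911413476879357 [ 518.66524773 -119.37512103   42.00988012] 41.1
```

View pics/s7.png

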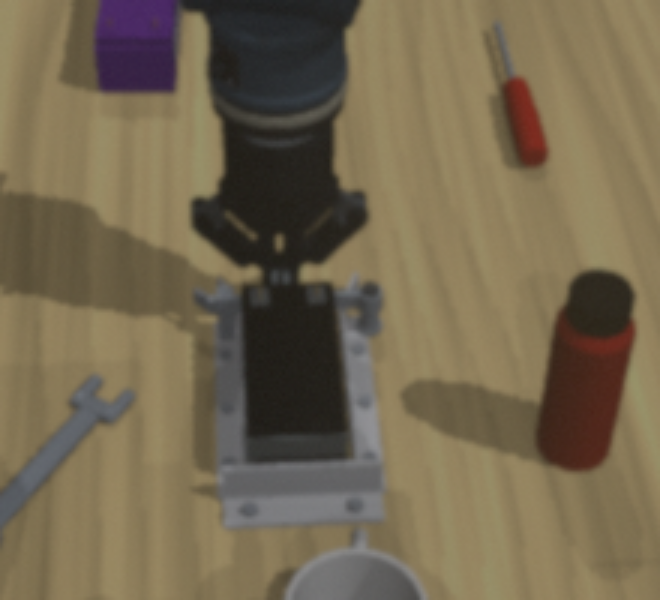

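The bar lies across the mouth from the post at (370,300) to the keeper at (215,300), stopped hard at 28 N. I'll back off and check from above.

Run:
```python
from h import *
p=get_obs()["tool_pos"]
line_to([p[0],p[1]+40,42],vel=80); line_to([p[0],p[1]+40,200],vel=300)
move_to([526,-60,330],A); c,im=snap("w8"); batt(c,im); print(get_obs()["time"])
u=proj(c,[[526,-180,50]])[0].astype(int); print(u)
y=max(0,u[1]-100); cv2.imwrite("pics/w8c.png",cv2.resize(im[y:y+190,max(0,u[0]-120):u[0]+120],None,fx=3,fy=3,interpolation=2)[:,:,::-1])
```

```text
43.3583
[323 254]
```

View pics/w8c.png

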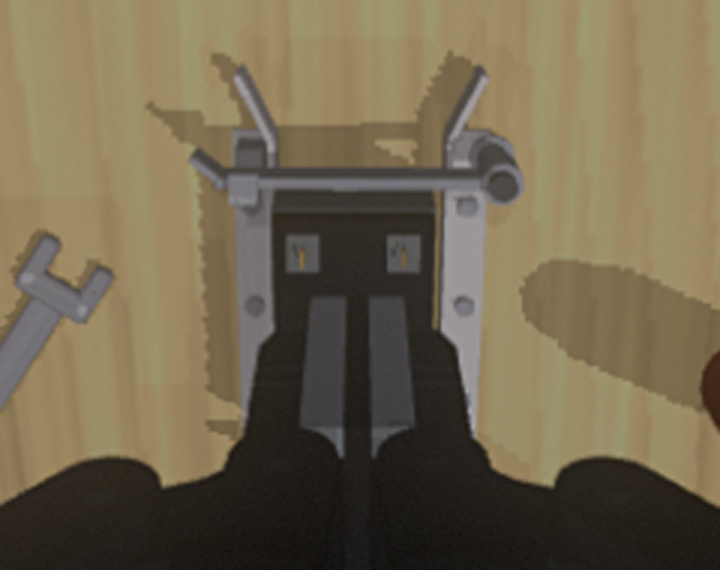

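The bar is straight across from the post (503,183) to inside the keeper (243,188), with the battery square behind it and its rear top edge at row 211. I'll check the gap between bar and battery in numbers before handing in.

Run:
```python
from h import *
c=get_calibration("wrist"); o=np.array([203,154])
P=ray(c,np.array([[275,211],[433,211],[270,170],[470,170],[503,183],[243,188]])/3+o,[60,60,40.5,40.5,45,46]); print(P.round(1))
rear=P[:2,1].mean(); piv=P[4:,1].mean(); g=piv-rear; print("pivot line - rear",g,"expected 6.5; battery x =",6.5-g if 0 else g-6.5)
if abs(g-6.5)<4: wait(.3); hand_in(); print("handed in")
```

```text
[[ 492.1 -136.2   60. ]
 [ 554.2 -136.5   60. ]
 [ 488.9 -125.9   40.5]
 [ 570.5 -126.4   40.5]
 [ 583.5 -130.5   45. ]
 [ 478.2 -131.6   46. ]]
pivot line - rear 5.28797296105094 expected 6.5; battery x = -1.21202703894906
the job is handed in; nothing more can be done
handed in
```

I pushed the battery home against the end stop, swept the swing bar closed behind it, and handed the job in at about 44 s. All contact was with closed fingers, and nothing was gripped. No verdict is reported.

- **Battery:** a nudge on its side squared it up, then a push from behind along the cradle axis ran until the force rose to 20 N at the stop. The last wrist view put it about 1 mm short of the home position by calculation (5 mm allowed), square between the rails.
- **Bar:** I pushed it from its far side round into the keeper until it stopped hard at 28 N, above the 9 N limit I had set, because the last step overshot. The last view showed it straight across the mouth.
- **Robot:** I backed off to about 330 mm above the floor before handing in, touching nothing.
- **Other objects:** I kept clear of the mug, spray can, screwdriver, spanner and purple look-alike. None looked disturbed, but I did not measure their positions at the end.
- **Checks that failed or disagreed:**
  - The automatic battery finder found nothing in four of the five views it was run on, including the last, so the final check used edges picked by eye.
  - The first cradle fit disagreed with itself by up to 10 mm along its length at the end stop. I relied on contact force there instead.

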